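# Close up a row of spice jars for banding and hold it

### The arm

A 7-joint arm with a two-finger parallel gripper is mounted at the origin on the work surface; the furniture and walls round the work are solid. World frame = base frame: x ahead of the robot, y to its left, z up, the work surface at z = 0. Lengths are in m, angles in rad, forces in N, time in s.
With the tool pointing down it reaches from about 0.425 to 0.925 m from the base axis. Payload 6.8 kg.
Tool frame: the origin (TCP) lies at the very end of the fingers, on their centre line; the grasp point (between the pads) lies 19 mm behind it (r.tcp_to_grasp is the distance from the TCP to the grasp point, in m); z points along the fingers, y is the line along which they close (so a half turn about z gives the same grasp; the last joint's range is limited). The gripper opens to 85 mm and grips with 20 to 120 N. Pads are 22 mm wide; open, the fingers measure 114 mm over their backs; the gripper's body (76 mm by 85 mm) begins 54 mm behind the grasp point. The pads swing forward as they close: fully open they stand 13 mm farther back than shut.
Start: joints at [1.12, 0.477, 0.022, 1.555, -0.011, 1.109, -0.083], TCP at [0.227, -0.636, 0.231] pointing down, gripper open.
Joint ranges: [-2.96, 2.96], [-0.34, 2.1], [-1.41, 1.46], [0.24, 2.44], [-1.37, 4.51], [0.17, 1.92], [-2.96, 2.96]. Speed limits (rad/s): [2.39, 2.39, 3.14, 3.14, 3.14, 3.14, 3.14].

### API

Orientations are given as a rotation vector (axis times angle).
In Python, from bench import r gives the robot as it stands.
- The arm moves only by the tool step_arm, never from a script. Its argument "moves" is a list of rows, each a list of 7 numbers: the shift along the tool's x, y, z in mm, then the turn, a rotation vector about the tool's x, y, z in rad, then the finger opening in mm, from 0 to 85.4. A call has 1 to 8 rows; each row is the pose to reach, as a shift and turn from the pose commanded when the call began, along the tool's axes at that moment; what a row does not reach only later rows make up. A row lasts 1/10 s, in which the tool goes at most 50 mm and 8.59 degrees, less where a joint would pass 70% of its speed; a pose out of reach is approached as far as the arm can. A call with a gripper value outside its range is refused whole. The fingers move at their own pace and stop on an object; "grip_force" is the grip in N (left out, the last holds). Time passes only in rows, so rows that repeat a pose let the fingers close. It gives the time, the measured TCP pose, the force, the opening and the grip force at its end, in the units of the state.
- r.get_obs(): the state, without advancing time (a new reading comes with each control period).
- r.grab_frame(name): name is "side" or "top" or "wrist"; returns a dict with "image" (400x640x3 uint8, red, green, blue), "depth" (400x640 float32, m along the optical axis (not along the pixel's ray), 0 where there is no reading), "mtx" (3x3 intrinsics, pixels), "k1" (the pictures are not rectified: a ray, as slopes to the right and down, at radius r is drawn at 1 + k1 r^2 times it, then the intrinsics apply), "rvec" (rotation vector, rad) and "tvec" (3), from world to camera coordinates, as OpenCV has them. Camera axes: x right, y down, z forward; pixel columns grow to the right and rows downward; lengths in m; the calibration is good to about 2 mm. A picture is of the moment at which its call begins.
- r.hand_in(): hands the job in; it is judged then, once.
The state is a dict: "clock": time; "joints": joint angles; "qvel": joint speeds; "tau": joint torques, N m; "tcp_pos": TCP position; "orientation": TCP orientation; "contact_force": force on the tool from outside, world axes, zero at the start; "moment": the same for the moment, N m; "grip_width": finger opening in m; "gripper_force": force on a finger pad.
Only numpy, scipy, OpenCV 4.12 (cv2) and the standard library are available. Lean on these libraries where they do the work, as an engineer would, in place of code of your own. Each camera call takes 0.05 s, during which the arm holds its last target. There are 200 camera calls.

### The job

Three spice jars are to be banded together as a set: one already stands in the wooden rack; stand the other two upright beside it in the rack's channel, so that the three make one row between the end board and the sprung paddle, and let go of them before you push. Then push the rack's upright handle towards the jars until the steel pointer stands between the two steel marks, so that the row is squeezed together, and finish while still holding the handle there against its spring; the program ends holding it. Leave the shaker, the jam jar and the yoghurt pot where they are.

Things in the scene. Friction and masses are not known exactly. Their poses are not given: they have to be found in the camera images.
- rack: light wooden rack, fixed; place and yaw vary. Origin on the table, mid-width of the channel; the row runs along its y, the pusher moves to +y, x is across. Base 84 x 290 mm (y -150 to +140), 12 mm thick: jars stand on it at z = 12 mm. Side rails, tops at z = 32 mm, inner faces at x = -24.5 and +24.5 mm, 8 mm thick, from y = -20 to +125 mm. Steel marks on the base at y = -47 and -31 mm, at the -x side
- stop_face (a point): middle of the inner face of the rack's fixed end board (84 mm wide, 14 mm thick, top 74 mm above the table), 43 mm above the table, at rack y = +125 mm; axes as the rack's
- paddle: wooden paddle 44 mm wide, 10 mm thick, top 67 mm above the table, on a spring plunger ahead of the sled; its face rests at rack y = -27 mm, so the channel is 152 mm long for three 41 mm jars (30 mm to spare). Moves with the sled and gives way up to 35 mm towards it (1 N at first plus 0.35 N per mm). Origin: centre of its underside
- handle_back (a point): middle of the rear face (the face to push) of the upright dark wooden handle plate on the sled, 81 mm above the table; at rest at rack x = 0, y = -110 mm. The plate is 46 mm across the row, 14 mm thick along it, stands free from 35 mm to 106 mm above the table; nothing behind it is higher than 30 mm, about 50 mm are free between it and the paddle
- sled (a joint): travel of sled, handle, pointer and paddle along rack +y, m: 0 = sprung back, at rest; 0.065 = its stop. Return spring 2 N plus 0.1 N per mm. The pointer is at the first mark at 0.038, at the second at 0.054: aim for 0.046. The paddle meets the closed row at about 0.030 and adds its spring; about 13 N in all at 0.046. Let go, it springs back
- jar_in: a spice jar: cylinder 41 mm across and 105 mm tall, whitish with a printed label and a wide black cap; origin at the centre of its underside, z up the jar; 0.08 to 0.15 kg. It stands in the channel from the start, 3 to 9 mm from the end board
- jar_a: a spice jar: cylinder 41 mm across and 105 mm tall, whitish with a printed label and a wide black cap; origin at the centre of its underside, z up the jar; 0.08 to 0.15 kg. On the table at the start
- jar_b: a spice jar: cylinder 41 mm across and 105 mm tall, whitish with a printed label and a wide black cap; origin at the centre of its underside, z up the jar; 0.08 to 0.15 kg. On the table at the start
- mill: a salt shaker, clear with a grey domed top, 44 mm across and 90 mm tall, among the jars on the table; not to be moved. Origin: centre of its underside
- jam_jar: a jam jar, 60 mm across and 85 mm tall, at the back of the table beyond the rack; not to be moved. Origin: centre of its underside
- pot: a yoghurt pot, 72 mm across and 72 mm tall, at the back of the table; not to be moved. Origin: centre of its underside
Not all that is in view belongs to the job. What is shaped like the jar_b but red or turquoise is not meant. What is shaped like the jar_a but purple is not meant.

How it is judged:
On the way, in this order (a step that is already met when the one before it is completed fails the run):
1. all three jars stand upright in the channel, let go, with the pusher still at rest (x of jar_in in the frame of rack between -0.008 and 0.008 m and y of jar_in in the frame of rack between -0.012 and 0.11 m and z of jar_in in the frame of rack between 0.008 and 0.016 m and angle between each of jar_in, jar_a, jar_b's own z axis and vertical below 0.12 rad and x of jar_a in the frame of rack between -0.008 and 0.008 m and y of jar_a in the frame of rack between -0.012 and 0.11 m and z of jar_a in the frame of rack between 0.008 and 0.016 m and x of jar_b in the frame of rack between -0.008 and 0.008 m and y of jar_b in the frame of rack between -0.012 and 0.11 m and z of jar_b in the frame of rack between 0.008 and 0.016 m and contact force between the fingers and jar_in below 0.3 N and contact force between the fingers and jar_a below 0.3 N and contact force between the fingers and jar_b below 0.3 N and value of joint sled below 0.01 m), for 0.2 s.
2. the handle is pushed until the pointer stands between the marks and the row is squeezed (x of jar_in in the frame of rack between -0.008 and 0.008 m and y of jar_in in the frame of rack between -0.012 and 0.11 m and z of jar_in in the frame of rack between 0.008 and 0.016 m and angle between each of jar_in, jar_a, jar_b's own z axis and vertical below 0.12 rad and x of jar_a in the frame of rack between -0.008 and 0.008 m and y of jar_a in the frame of rack between -0.012 and 0.11 m and z of jar_a in the frame of rack between 0.008 and 0.016 m and x of jar_b in the frame of rack between -0.008 and 0.008 m and y of jar_b in the frame of rack between -0.012 and 0.11 m and z of jar_b in the frame of rack between 0.008 and 0.016 m and value of joint sled between 0.038 and 0.054 m and (contact force between paddle and jar_in above 2.5 N or contact force between paddle and jar_a above 2.5 N or contact force between paddle and jar_b above 2.5 N) and contact force between any of the fingers, the arm and rack above 2 N), for 0.2 s.
At the end, for the whole second after the job is handed in: The arm pushes on the rack's handle (over 2 N) with sled travel 38 to 54 mm; the three jars, untouched by the fingers, stand on the rack base, upright within 0.12 rad and within 8 mm of its middle line; the paddle presses a jar with over 2.5 N (all of step 2 and contact force between the fingers and jar_in below 0.3 N and contact force between the fingers and jar_a below 0.3 N and contact force between the fingers and jar_b below 0.3 N); the arm keeps its last pose, push and grip.
It fails at once if the shaker shifted by more than 3 cm or tipped (distance of mill from where it was at the start of the episode above 0.03 m or angle between mill's own z axis and vertical above 0.4 rad).
It fails at once if the jam jar shifted by more than 3 cm or tipped (distance of jam_jar from where it was at the start of the episode above 0.03 m or angle between jam_jar's own z axis and vertical above 0.4 rad).
It fails at once if the yoghurt pot shifted by more than 3 cm or tipped (distance of pot from where it was at the start of the episode above 0.03 m or angle between pot's own z axis and vertical above 0.4 rad).
It also fails if it takes over 59 s, if anything falls off the work surface, if the arm or the gripper's body presses on something with over 40 N, if the wrist force passes 120 N, or if a joint passes its speed limit or range.

## Working session

There is one attempt and no reset: what is moved stays moved. The work goes in short steps, Python scripts to look and compute and a tool call to move; the robot and the scene stay as the last step left them, time stands still between calls to the robot, and variables do not carry over. Pictures are saved under pics/ and viewed, at most 10 in all, crops included, and the job is handed in when it is done.

Besides the shell and the picture viewer there is one more tool, called after "Emit:" as name([rows], argument=value, ...), one row to a line, values as JSON. step_arm: Moves the arm, as the interface text tells. Its arguments: {"type":"object","properties":{"moves":{"type":"array","items":{"type":"array","items":{"type":"number"}}},"grip_force":{"type":"number"}},"required":["moves"]}

```bash
mkdir -p pics; ls
cat > h.py <<'E'
import numpy as np, cv2
from scipy.spatial.transform import Rotation as R
from bench import r
def grab(n):
    f=r.grab_frame(n); return f
def save(f,p): cv2.imwrite(p,f["image"][:,:,::-1])
def rays(f,uv):
    uv=np.atleast_2d(np.array(uv,float)); K=f["mtx"]
    d=np.array([(uv[:,0]-K[0,2])/K[0,0],(uv[:,1]-K[1,2])/K[1,1]]).T
    s=d.copy()
    for _ in range(20): s=d/(1+f["k1"]*(s**2).sum(1,keepdims=True))
    M=R.from_rotvec(np.ravel(f["rvec"])).as_matrix()
    o=-M.T@np.ravel(f["tvec"]); return o,np.c_[s,np.ones(len(s))]@M
def plane(f,uv,z):
    o,d=rays(f,uv); return o+d*((z-o[2])/d[:,2])[:,None]
def cloud(f):
    v,u=np.mgrid[:400,:640]; o,d=rays(f,np.c_[u.ravel(),v.ravel()])
    return (o+d*f["depth"].ravel()[:,None]).reshape(400,640,3)
def proj(f,P):
    M=R.from_rotvec(np.ravel(f["rvec"])).as_matrix(); c=np.atleast_2d(P)@M.T+np.ravel(f["tvec"])
    s=c[:,:2]/c[:,2:]; s=s*(1+f["k1"]*(s**2).sum(1,keepdims=True)); K=f["mtx"]
    return np.c_[s[:,0]*K[0,0]+K[0,2],s[:,1]*K[1,1]+K[1,2]]
E
python3 - <<'E'
from h import *
import pickle
F={}
for n in("side","top"):
    f=grab(n); F[n]=f; save(f,f"pics/{n}0.png"); print(n,rays(f,[[320,200]]),f["k1"],(f["depth"]>0).mean())
pickle.dump(F,open("F0.pkl","wb"))
o=r.get_obs(); print(o)
E
```

```text
pics
side (array([ 1.13204875, -0.56375706,  0.55385021]), array([[-0.69838495,  0.49644007, -0.5158902 ]])) -0.08176738840026071 0.9741953125
top (array([ 0.26957299, -0.11148865,  1.59751307]), array([[ 0.14977482, -0.00154106, -0.98875617]])) 0.043142576123814724 0.99599609375
{'clock': 0.1, 'joints': array([ 1.11989401,  0.4777339 ,  0.02234995,  1.55634585, -0.0114824 ,
        1.10930718, -0.08311555]), 'qvel': array([-2.62003833e-04, -3.15443655e-03, -1.66816644e-03, -1.99991042e-03,
       -3.34174168e-05,  1.74149379e-03,  1.01915447e-03]), 'tau': array([ 5.49256467e-03, -5.97758174e+01,  1.61431309e+00, -2.81951988e+01,
        1.29170297e-02,  5.01287141e-03,  1.81591906e-05]), 'tcp_pos': array([ 0.22668698, -0.63522992,  0.23041489]), 'orientation': array([-3.09396841e+00, -5.35574156e-01,  6.62284533e-04]), 'contact_force': array([ 0.44170312,  0.57222249, -0.43647074]), 'moment': array([ 0.03467823,  0.01879685, -0.01365368]), 'gripper_force': 0.0, 'grip_width': 0.08534364117119371}
```

View pics/top0.png

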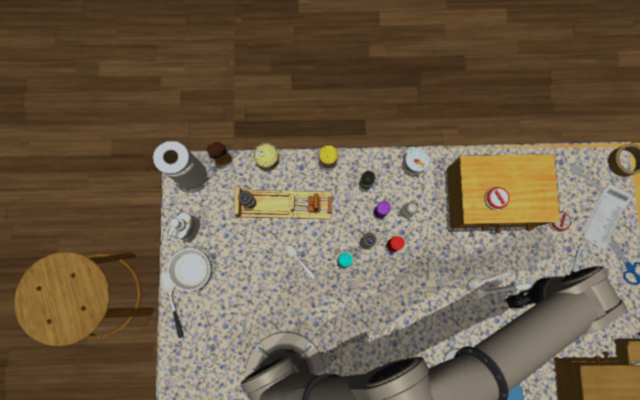

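View pics/side0.png

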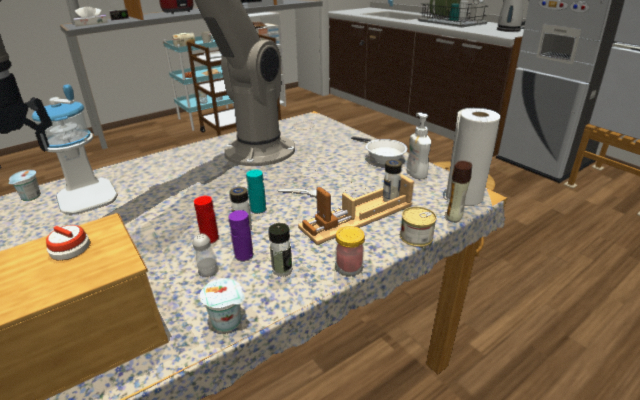

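The top view shows the rack at about (235-332, 205), with jar_in at (248,200) and the handle at (314,203). The black-capped candidates are (368,180) and (369,240) in top, seen in side at (280,248) and (239,205). Purple (383,209), red (397,243) and turquoise (345,260) are excluded by colour. The shaker is at (410,210), the jam jar at (328,156) and the pot at (417,160). I'll confirm the two black-capped jars in an enlarged crop and measure at the same time.

Run:
```python
from h import *
import pickle
F=pickle.load(open("F0.pkl","rb"))
a=F["side"]["image"][150:290,190:420]; b=F["top"]["image"][140:280,225:425]
a=cv2.resize(a,None,fx=3.2,fy=3.2,interpolation=2)[:300*2,:736]; b=cv2.resize(b,(736,515),interpolation=2)
cv2.imwrite("pics/c1.png",a[:,:,::-1]); cv2.imwrite("pics/c2.png",b[:,:,::-1])
C=cloud(F["top"]); img=F["top"]["image"]
Z=C[:,:,2]
for n,(u,v) in dict(a=(368,178),b=(369,240),purple=(383,209),red=(397,243),turq=(345,260),mill=(410,210),jin=(248,198),jam=(328,156),pot=(417,160),h=(314,203)).items():
    sl=np.s_[v-14:v+15,u-14:u+15]; P=C[sl].reshape(-1,3); zt=np.percentile(P[:,2],97); m=(P[:,2]>zt-0.012)
    q=P[m]; print(n,zt.round(4),m.sum(),q.mean(0).round(4),((q.max(0)+q.min(0))/2).round(4),(np.ptp(q,axis=0)).round(3))
```

```text
a 0.1092 158 [ 0.5505 -0.251   0.1527] [ 0.424  -0.1936  0.8478] [0.309 0.164 1.499]
b 0.1091 161 [ 0.3737 -0.2467  0.1705] [ 0.3334 -0.192   0.8479] [0.128 0.161 1.499]
purple 0.1098 154 [ 0.4647 -0.2926  0.1449] [ 0.3798 -0.214   0.848 ] [0.22  0.205 1.499]
red 0.1087 156 [ 0.3674 -0.3315  0.1148] [ 0.3285 -0.2321  0.8472] [0.118 0.241 1.501]
turq 0.1082 159 [ 0.3216 -0.1806  0.1521] [ 0.3055 -0.1568  0.8473] [0.072 0.091 1.5  ]
mill 0.0886 102 [ 0.4648 -0.3741  0.1298] [ 0.3776 -0.2553  0.8371] [0.216 0.288 1.521]
jin 0.1205 156 [0.5012 0.0969 0.1458] [0.397  0.0039 0.8531] [0.255 0.231 1.489]
jam 0.0898 280 [ 0.6331 -0.1405  0.096 ] [ 0.4674 -0.1395  0.8377] [0.396 0.056 1.52 ]
pot 0.0766 437 [ 0.617  -0.4044  0.0851] [ 0.4636 -0.2776  0.8311] [0.388 0.332 1.533]
h 0.1065 79 [ 0.4779 -0.1028  0.2179] [ 0.3934 -0.1038  0.8466] [0.248 0.015 1.502]
```

View pics/c1.png

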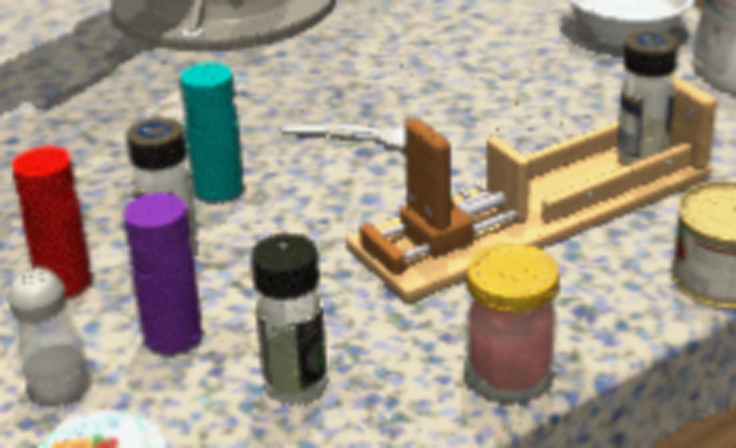

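View pics/c2.png

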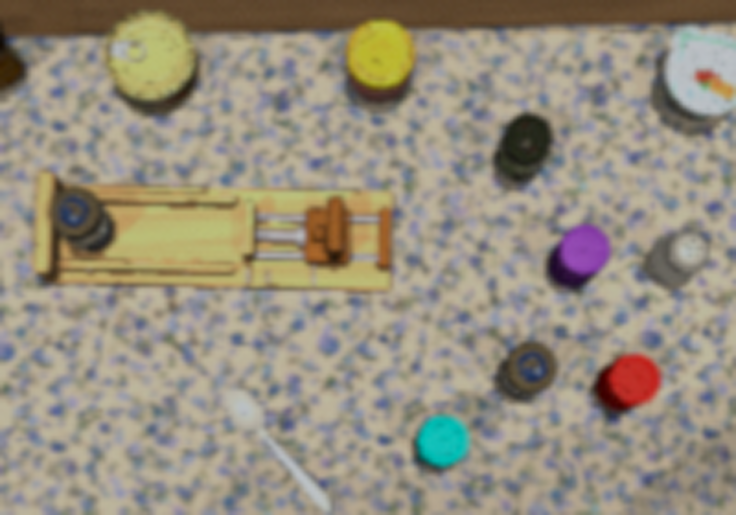

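The crops show the two black-capped whitish jars: one behind the purple one (side crop (158,170), blue emblem on the cap like jar_in) and one in front (288,315; dark label). They are the only whitish, black-capped jars on the table, and the red, turquoise and purple ones are decoys, so these two are jar_a and jar_b. Next I'll measure them and the rack precisely.

```bash
cat > meas.py <<'E'
from h import *
import pickle
def circ(P):
    A=np.c_[2*P,np.ones(len(P))]; s=np.linalg.lstsq(A,(P**2).sum(1),rcond=None)[0]; return s[:2],np.sqrt(s[2]+s[0]**2+s[1]**2)
def caps(f,seeds,C):
    for n,(x,y,z) in seeds.items():
        m=(np.hypot(C[:,:,0]-x,C[:,:,1]-y)<0.045)&(abs(C[:,:,2]-z)<0.006)
        q=C[m]
        if len(q)<10: print(n,len(q));continue
        c,rad=cv2.minEnclosingCircle(q[:,:2].astype(np.float32)); print(n,len(q),"mean",q.mean(0).round(4),"mec",np.round(c,4),round(rad,4))
S=dict(a=(0.568,-0.257,.107),b=(0.38,-0.258,.107),purple=(0.474,-0.30,.107),red=(0.37,-0.34,.107),turq=(0.325,-0.185,.107),mill=(0.47,-0.38,.085),jin=(0.5,0.1,.118),jam=(0.64,-0.14,.086),pot=(0.62,-0.4,.073))
E
python3 - <<'E'
from meas import *
F=pickle.load(open("F0.pkl","rb"))
for n in("top","side"):
    print(n); C=cloud(F[n]); caps(F[n],S,C)
    P=C.reshape(-1,3)
    box=(P[:,0]>.4)&(P[:,0]<.62)&(P[:,1]>-.2)&(P[:,1]<.2)
    for lab,lo,hi in(("board",.068,.080),("paddle",.06,.0695),("handle",.1,.112),("rails",.027,.037),("base",.007,.016)):
        m=box&(P[:,2]>lo)&(P[:,2]<hi); q=P[m]
        print(lab,len(q),q.mean(0).round(4) if len(q) else "", np.percentile(q[:,:2],[2,98],axis=0).round(4).tolist() if len(q) else "")
    m=box&(P[:,2]>.007)&(P[:,2]<.016); print(cv2.minAreaRect((P[m][:,:2]*1000).astype(np.float32)))
E
```

```text
top
a 138 mean [ 0.5603 -0.2558  0.1061] mec [ 0.5607 -0.2566] 0.0198
b 142 mean [ 0.3788 -0.2532  0.106 ] mec [ 0.3793 -0.2531] 0.02
purple 134 mean [ 0.4698 -0.2976  0.1065] mec [ 0.47   -0.2979] 0.0199
red 139 mean [ 0.368  -0.3332  0.1058] mec [ 0.3685 -0.3335] 0.0199
turq 142 mean [ 0.3236 -0.1828  0.1056] mec [ 0.3233 -0.1827] 0.0195
mill 82 mean [ 0.4711 -0.3816  0.0853] mec [ 0.4713 -0.3825] 0.0164
jin 142 mean [0.5064 0.101  0.1177] mec [0.5057 0.1011] 0.0201
jam 253 mean [ 0.6361 -0.1408  0.0853] mec [ 0.6365 -0.1413] 0.0287
pot 383 mean [ 0.6202 -0.4074  0.0716] mec [ 0.6222 -0.4058] 0.0395
board 161 [0.5129 0.0837 0.0735] [[0.4661, -0.1512], [0.6146, 0.1398]]
paddle 93 [0.5094 0.0337 0.0652] [[0.4672, -0.1449], [0.6156, 0.1381]]
handle 89 [ 0.4958 -0.0556  0.1055] [[0.4752, -0.1082], [0.5167, 0.1119]]
rails 387 [ 0.5019 -0.0102  0.0318] [[0.4694, -0.1441], [0.6111, 0.1202]]
base 1333 [ 0.4984 -0.0148  0.0114] [[0.4249, -0.1637], [0.6082, 0.1385]]
((510.02545166015625, 0.4409027099609375), (218.80934143066406, 398.6503601074219), 0.05708134546875954)
side
a 228 mean [ 0.56
[... 351 characters left out ...]
48  0.0849] mec [ 0.473  -0.3836] 0.0164
jin 123 mean [0.5095 0.0992 0.1168] mec [0.5067 0.1016] 0.0212
jam 441 mean [ 0.6388 -0.1435  0.0846] mec [ 0.6371 -0.1419] 0.0292
pot 1007 mean [ 0.622  -0.4099  0.0702] mec [ 0.6214 -0.4059] 0.0402
board 211 [0.5164 0.0378 0.0732] [[0.4806, -0.1099], [0.5466, 0.1366]]
paddle 221 [0.5123 0.0136 0.0649] [[0.4796, -0.1098], [0.5466, 0.1289]]
handle 158 [ 0.5078 -0.0057  0.1049] [[0.4784, -0.1098], [0.5271, 0.1078]]
rails 625 [ 0.5092 -0.0053  0.0313] [[0.4718, -0.1464], [0.5452, 0.1276]]
base 1092 [ 0.5138 -0.0245  0.0118] [[0.4592, -0.149], [0.5461, 0.1219]]
((502.4859619140625, -4.32684326171875), (293.009765625, 87.0916976928711), 86.43907928466797)
```

Run:
```python
from meas import *
F=pickle.load(open("F0.pkl","rb"))
for n in("top","side"):
    C=cloud(F[n]); P=C.reshape(-1,3); hsv=cv2.cvtColor(F[n]["image"],cv2.COLOR_RGB2HSV).reshape(-1,3)
    wood=(hsv[:,0]>5)&(hsv[:,0]<28)&(hsv[:,1]>85)
    o=np.array([.4975,-.008]); box=wood&(abs(P[:,0]-o[0])<.07)&(abs(P[:,1]-o[1])<.17)
    m=box&(P[:,2]>.006)&(P[:,2]<.11); print(n,m.sum())
    rc=cv2.minAreaRect((P[m&(P[:,2]<.036)][:,:2]*1000).astype(np.float32)); print(rc)
    for lab,lo,hi,y0,y1 in(("board",.069,.08,.09,.16),("paddle",.062,.072,-.07,.0),("handle",.1,.112,-.15,-.08),("rail",.027,.036,-.01,.12)):
        q=P[box&(P[:,2]>lo)&(P[:,2]<hi)&(P[:,1]>y0)&(P[:,1]<y1)]
        if lab=="rail":
            for s in(-1,1):
                k=q[(q[:,0]-.5-.062*q[:,1])*s>0.015]; print("rail",s,len(k),k.mean(0).round(4),np.polyfit(k[:,1],k[:,0],1).round(4))
            continue
        print(lab,len(q),q.mean(0).round(4),cv2.minAreaRect((q[:,:2]*1000).astype(np.float32)))
```

```text
top 1767
((499.44171142578125, -6.180816650390625), (282.9320983886719, 83.78529357910156), 87.29688262939453)
board 105 [0.5064 0.132  0.0741] ((503.87225341796875, 127.21489715576172), (23.515098571777344, 81.09529876708984), 87.3326416015625)
paddle 35 [ 0.4978 -0.031   0.067 ] ((498.6812744140625, -32.1234016418457), (9.20147705078125, 40.02268981933594), 89.1916275024414)
handle 68 [ 0.4956 -0.1021  0.105 ] ((495.1363525390625, -102.19297790527344), (11.65617561340332, 44.11485290527344), 88.9699478149414)
rail -1 107 [0.4744 0.0567 0.0317] [0.0592 0.4711]
rail 1 79 [0.5303 0.0467 0.0311] [0.0584 0.5276]
side 2811
((505.5906982421875, -7.582366943359375), (288.658203125, 85.08863830566406), 85.13555145263672)
board 54 [0.5298 0.1292 0.0725] ((529.642578125, 130.57647705078125), (13.478513717651367, 39.24941635131836), 86.65174865722656)
paddle 53 [ 0.5017 -0.0343  0.0657] ((499.49298095703125, -33.59441375732422), (42.14445114135742, 10.257038116455078), 2.255107879638672)
handle 75 [ 0.499  -0.1049  0.1038] ((497.1314697265625, -103.483642578125), (13.05496883392334, 44.73869705200195), 85.51080322265625)
rail -1 79 [0.4759 0.0536 0.0304] [0.048  0.4733]
rail 1 143 [0.5322 0.0548 0.0306] [0.0315 0.5305]
```

```bash
cat >> h.py <<'E'
O=np.array([.4998,-.0005]); YAW=-.058
def rk(x,y): c,s=np.cos(YAW),np.sin(YAW); return O+np.array([c*x-s*y,s*x+c*y])
def to(x,y,z):
    o=r.get_obs(); T=R.from_rotvec(o["orientation"]); 
    # wanted: tool y along rack x, tool z down -> tool x along rack y
    c,s=np.cos(YAW),np.sin(YAW); W=R.from_matrix(np.array([[-s,c,0],[c,s,0],[0,0,-1]]).T.T)
    W=R.from_matrix(np.c_[[-s,c,0],[c,s,0],[0,0,-1]])
    d=T.inv().apply(np.array([x,y,z])-o["tcp_pos"])*1000
    print("clock",round(o["clock"],2),"tcp",o["tcp_pos"].round(4),"F",o["contact_force"].round(1),"w",round(o["grip_width"],4),"->",d.round(1),(T.inv()*W).as_rotvec().round(3))
E
python3 - <<'E'
from h import *
import pickle
F=pickle.load(open("F0.pkl","rb"))
C=cloud(F["top"]).reshape(-1,3); m=(C[:,0]>.3)&(C[:,0]<.65)&(C[:,1]<-.43)&(C[:,1]>-.9)&(C[:,2]>.1)&(C[:,2]<.4);print(C[m].min(0),C[m].max(0))
to(.36,-.36,.25); to(.56,-.257,.25)
E
```

```text
[ 0.39740447 -0.77544804  0.10000929] [ 0.60738104 -0.50574716  0.2111969 ]
clock 0.1 tcp [ 0.2267 -0.6352  0.2304] F [ 0.4  0.6 -0.4] w 0.0853 -> [ 218.1 -214.4  -19.3] [-2.00e-03 -1.00e-03 -1.17e+00]
clock 0.1 tcp [ 0.2267 -0.6352  0.2304] F [ 0.4  0.6 -0.4] w 0.0853 -> [ 441.1 -244.2  -19.2] [-2.00e-03 -1.00e-03 -1.17e+00]
```

Emit:
step_arm([
  [218,-214,-19,0,0,-1.17,80],
  [218,-214,-19,0,0,-1.17,80],
  [218,-214,-19,0,0,-1.17,80],
  [218,-214,-19,0,0,-1.17,80],
  [218,-214,-19,0,0,-1.17,80],
  [218,-214,-19,0,0,-1.17,80],
  [218,-214,-19,0,0,-1.17,80],
  [441,-244,-19,0,0,-1.17,80],
])

```text
clock: 0.9
tcp_pos: [0.4008, -0.3398, 0.2502]
orientation: [-2.285, -2.155, 0.006]
contact_force: [0.6, -1.4, 0.6]
grip_width: 0.0797
gripper_force: 0.0
```

Run:
```python
from h import *
to(.56,-.257,.25)
```

```text
clock 0.9 tcp [ 0.4008 -0.3398  0.2502] F [ 0.6 -1.4  0.6] w 0.0797 -> [ 92.  154.1  -0.5] [-0.003  0.002 -0.001]
```

Emit:
step_arm([
  [92,154,0,0,0,0,80],
  [92,154,0,0,0,0,80],
  [92,154,0,0,0,0,80],
  [92,154,0,0,0,0,80],
  [92,154,0,0,0,0,80],
  [92,154,0,0,0,0,80],
  [92,154,0,0,0,0,80],
])

```text
clock: 1.6
tcp_pos: [0.5624, -0.2564, 0.2499]
orientation: [-2.287, -2.153, 0.002]
contact_force: [0.1, 0.8, -0.5]
grip_width: 0.0799
gripper_force: 0.0
```

Run:
```python
from meas import *
to(.56,-.257,.25)
f=grab("wrist"); save(f,"pics/w1.png"); C=cloud(f); caps(f,dict(a=S["a"],purple=S["purple"]),C)
print(proj(f,[[.56,-.257,.105]]))
```

```text
clock 1.6 tcp [ 0.5624 -0.2564  0.2499] F [ 0.1  0.8 -0.5] w 0.0799 -> [-0.8 -2.3 -0.1] [-0.001  0.001 -0.002]
a 1402 mean [ 0.5602 -0.2547  0.106 ] mec [ 0.5602 -0.2555] 0.0204
purple 1236 mean [ 0.4702 -0.296   0.1058] mec [ 0.4695 -0.2968] 0.0208
[[318.37039333 186.26619726]]
```

Emit:
step_arm([
  [1,-2,204,0,0,0,80],
  [1,-2,204,0,0,0,80],
  [1,-2,204,0,0,0,80],
  [1,-2,204,0,0,0,80],
  [1,-2,204,0,0,0,80],
  [1,-2,204,0,0,0,80],
  [1,-2,204,0,0,0,80],
])

```text
clock: 2.35
tcp_pos: [0.5636, -0.2551, 0.0493]
orientation: [2.283, 2.152, 0.003]
contact_force: [-0.3, -0.3, -0.1]
grip_width: 0.0797
gripper_force: 0.0
```

Emit:
step_arm([
  [0,0,0,0,0,0,30],
  [0,0,0,0,0,0,30],
  [0,0,0,0,0,0,30],
  [0,0,0,0,0,0,30],
  [0,0,0,0,0,0,30],
  [0,0,0,0,0,0,30],
  [0,0,0,0,0,0,30],
  [0,0,0,0,0,0,30],
], grip_force=30)

```text
clock: 3.15
tcp_pos: [0.5626, -0.2545, 0.048]
orientation: [2.284, 2.154, 0.001]
contact_force: [-2.8, 0.4, 7.1]
grip_width: 0.0403
gripper_force: 30.4
```

Run:
```python
from h import *
to(.56,-.2555,.046)
p=rk(0,.055); print(p); to(*p,.21)
```

```text
clock 3.15 tcp [ 0.5626 -0.2545  0.048 ] F [-2.8  0.4  7.1] w 0.0403 -> [-1.2 -2.5  2. ] [ 0.002  0.001 -0.   ]
[0.50298821 0.05440752]
clock 3.15 tcp [ 0.5626 -0.2545  0.048 ] F [-2.8  0.4  7.1] w 0.0403 -> [ 304.7  -77.2 -162.5] [ 0.002  0.001 -0.   ]
```

Emit:
step_arm([
  [0,0,-30,0,0,0,30],
  [0,0,-75,0,0,0,30],
  [0,0,-125,0,0,0,30],
  [0,-5,-165,0,0,0,30],
  [45,-15,-170,0,0,0,30],
  [95,-25,-170,0,0,0,30],
  [140,-40,-170,0,0,0,30],
  [190,-50,-170,0,0,0,30],
])

```text
clock: 3.95
tcp_pos: [0.5218, -0.0611, 0.2167]
orientation: [2.285, 2.155, -0.001]
contact_force: [1.6, 0.2, -1.7]
grip_width: 0.04
gripper_force: 30.7
```

Run:
```python
from h import *
p=rk(0,.055); to(*p,.21)
```

```text
clock 3.95 tcp [ 0.5218 -0.0611  0.2167] F [ 1.6  0.2 -1.7] w 0.04 -> [114.2 -25.6   6.6] [ 0.     0.001 -0.001]
```

Emit:
step_arm([
  [40,-9,0,0,0,0,30],
  [80,-18,0,0,0,0,30],
  [114,-26,0,0,0,0,30],
  [114,-26,0,0,0,0,30],
  [114,-26,0,0,0,0,30],
  [114,-26,0,0,0,0,30],
  [114,-26,0,0,0,0,30],
  [114,-26,0,0,0,0,30],
])

```text
clock: 4.75
tcp_pos: [0.5039, 0.0518, 0.2162]
orientation: [2.287, 2.154, -0.0]
contact_force: [0.4, 0.4, -1.8]
grip_width: 0.0401
gripper_force: 30.7
```

Run:
```python
from meas import *
p=rk(0,.055); to(*p,.06)
f=grab("wrist"); save(f,"pics/w2.png"); C=cloud(f); caps(f,dict(jin=S["jin"],held=(p[0],p[1],r.get_obs()["tcp_pos"][2]+.058)),C)
P=C.reshape(-1,3); c,s=np.cos(YAW),np.sin(YAW)
q=P-np.r_[O,0]; X=c*q[:,0]+s*q[:,1]; Y=-s*q[:,0]+c*q[:,1]
for z0,z1 in((.028,.035),(.07,.078)):
    m=(P[:,2]>z0)&(P[:,2]<z1)&(abs(X)<.06)&(abs(Y)<.16)
    for sx in(-1,1):
        k=m&(X*sx>.018)
        print(z0,sx,k.sum(),X[k].mean(),np.percentile(X[k],[2,98]),np.percentile(Y[k],[2,98]),np.polyfit(Y[k],X[k],1)) if k.sum()>5 else print(k.sum())
```

```text
clock 4.75 tcp [0.5039 0.0518 0.2162] F [ 0.4  0.4 -1.8] w 0.0401 -> [  2.6  -1.1 156.2] [-0.     0.    -0.002]
jin 2202 mean [0.5058 0.1032 0.1177] mec [0.506  0.1029] 0.0203
held 12348 mean [0.5028 0.0582 0.2737] mec [0.503  0.0544] 0.0451
0.028 -1 796 -0.02994178776930736 [-0.03402484 -0.02577261] [0.01999231 0.12487568] [-0.01215713 -0.02904295]
0.028 1 707 0.0271067519910848 [0.02285931 0.03099465] [0.01859592 0.12573891] [-0.01402602  0.02811419]
0.07 -1 478 -0.030547934739592594 [-0.04339142 -0.01848152] [0.12807235 0.14152489] [ 0.18787141 -0.05579043]
0.07 1 365 0.027849082158826848 [0.01871037 0.03790532] [0.1288379  0.14142675] [0.02477984 0.0245017 ]
```

View pics/w2.png

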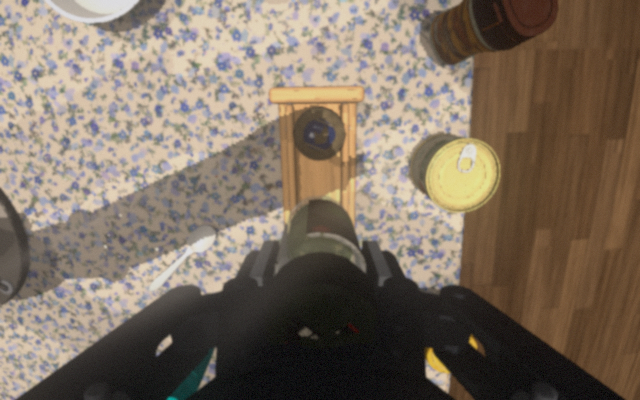

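The wrist view shows the rails and the jar_in cap at (319,132), with the held jar just below it over the channel. The rack centre line is about 1 mm further to -x than I had assumed, so I'll correct for that while lowering.

Emit:
step_arm([
  [3,-2,0,0,0,0,30],
  [3,-2,40,0,0,0,30],
  [3,-2,80,0,0,0,30],
  [3,-2,100,0,0,0,30],
  [3,-2,115,0,0,0,30],
  [3,-2,115,0,0,0,30],
  [3,-2,115,0,0,0,30],
  [3,-2,115,0,0,0,30],
])

```text
clock: 5.6
tcp_pos: [0.5028, 0.0563, 0.1024]
orientation: [2.284, 2.155, 0.002]
contact_force: [-0.3, -0.5, -1.5]
grip_width: 0.0396
gripper_force: 30.7
```

```bash
sed -i 's/^O=.*/O=np.array([.4994,-.0005]); YAW=-.048/' h.py
python3 - <<'E'
from h import *
p=rk(0,.055); to(*p,.06)
f=grab("side"); cv2.imwrite("pics/s2.png",cv2.resize(f["image"][120:260,270:450],None,fx=4,fy=4,interpolation=2)[:,:,::-1])
E
```

```text
clock 5.6 tcp [0.5028 0.0563 0.1024] F [-0.3 -0.5 -1.5] w 0.0396 -> [-1.9 -0.7 42.4] [ 0.002 -0.    -0.01 ]
```

View pics/s2.png

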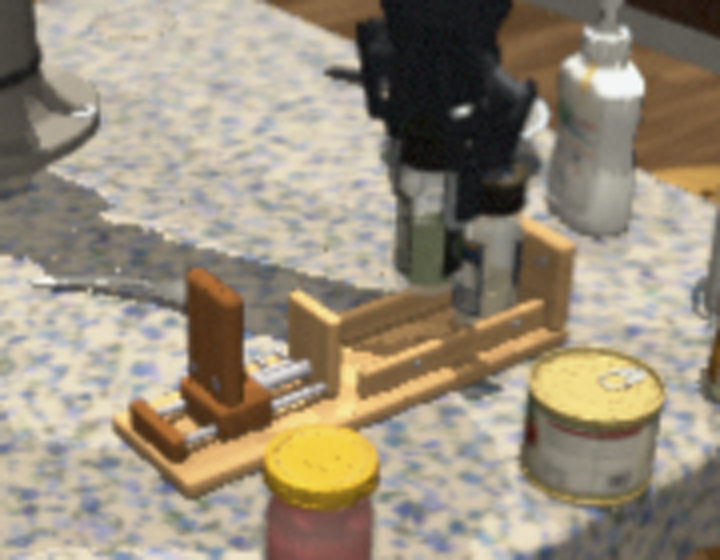

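The side crop shows the held jar upright at (425,220), above the channel and in front of jar_in at (490,250). I'll lower it gently.

Emit:
step_arm([
  [-2,-1,8,0,0,0,30],
  [-2,-1,16,0,0,0,30],
  [-2,-1,24,0,0,0,30],
  [-2,-1,30,0,0,0,30],
  [-2,-1,35,0,0,0,30],
  [-2,-1,39,0,0,0,30],
  [-2,-1,41,0,0,0,30],
  [-2,-1,41,0,0,0,30],
])

```text
clock: 6.45
tcp_pos: [0.5008, 0.0543, 0.0602]
orientation: [-2.285, -2.156, 0.0]
contact_force: [-0.2, -0.3, -1.4]
grip_width: 0.0402
gripper_force: 30.9
```

Run:
```python
from h import *
p=rk(0,.055); to(*p,.06)
```

```text
clock 6.45 tcp [0.5008 0.0543 0.0602] F [-0.2 -0.3 -1.4] w 0.0402 -> [0.2 1.2 0.2] [-0.    0.   -0.01]
```

Emit:
step_arm([
  [0,1,1,0,0,0,30],
  [0,1,2,0,0,0,30],
  [0,1,3,0,0,0,30],
  [0,1,3,0,0,0,30],
  [0,1,3,0,0,0,30],
])

```text
clock: 6.95
tcp_pos: [0.5011, 0.0544, 0.0595]
orientation: [2.284, 2.156, -0.003]
contact_force: [-11.0, -1.2, 28.5]
grip_width: 0.0404
gripper_force: 31.9
```

Emit:
step_arm([
  [0,0,-1,0,0,0,30],
  [0,0,-2,0,0,0,30],
  [0,0,-2,0,0,0,30],
  [0,0,-2,0,0,0,46],
  [0,0,-2,0,0,0,55],
  [0,0,-2,0,0,0,65],
  [0,0,-2,0,0,0,65],
])

```text
clock: 7.65
tcp_pos: [0.5019, 0.0541, 0.0592]
orientation: [-2.285, -2.156, -0.0]
contact_force: [1.0, 0.1, -0.2]
grip_width: 0.0652
gripper_force: 0.0
```

Emit:
step_arm([
  [0,0,-20,0,0,0,70],
  [0,0,-60,0,0,0,75],
  [0,0,-110,0,0,0,80],
  [0,0,-160,0,0,0,80],
  [0,0,-200,0,0,0,80],
  [0,0,-200,0,0,0,80],
])

```text
clock: 8.25
tcp_pos: [0.5051, 0.0551, 0.2652]
orientation: [2.28, 2.151, 0.013]
contact_force: [0.4, -0.2, -0.3]
grip_width: 0.0798
gripper_force: 0.0
```

Run:
```python
from meas import *
f=grab("wrist"); save(f,"pics/w3.png"); C=cloud(f)
def rep(C,f):
    caps(f,dict(jin=S["jin"],a=(*rk(0,.055),.118)),C)
    P=C.reshape(-1,3); c,s=np.cos(YAW),np.sin(YAW)
    q=P-np.r_[O,0]; X=c*q[:,0]+s*q[:,1]; Y=-s*q[:,0]+c*q[:,1]
    m=(P[:,2]>.028)&(P[:,2]<.035)&(abs(X)<.06)&(Y>-.015)&(Y<.12)
    for sx in(-1,1):
        k=m&(X*sx>.018); print(sx,k.sum(),X[k].mean(),np.percentile(X[k],[2,98]),np.polyfit(Y[k],X[k],1)) if k.sum()>5 else print(k.sum())
rep(C,f); g=grab("side"); caps(g,dict(jin=S["jin"],a=(*rk(0,.055),.118)),cloud(g))
cv2.imwrite("pics/s3.png",cv2.resize(g["image"][120:260,270:450],None,fx=4,fy=4,interpolation=2)[:,:,::-1])
to(.379,-.2525,.25); print(rk(0,.055))
```

```text
jin 2101 mean [0.5045 0.0924 0.1178] mec [0.5004 0.089 ] 0.035
a 1879 mean [0.5024 0.064  0.1179] mec [0.5027 0.0667] 0.0339
-1 702 -0.02869809256692761 [-0.03267437 -0.02487773] [-0.00391101 -0.02847878]
1 710 0.028133741636542423 [0.02426456 0.03212513] [-0.00152656  0.0282129 ]
jin 162 mean [0.508  0.0908 0.1169] mec [0.501  0.0889] 0.0347
a 198 mean [0.5064 0.0611 0.1167] mec [0.5044 0.0651] 0.0346
clock 8.35 tcp [0.5021 0.054  0.26  ] F [ 0.  -0.2 -1.1] w 0.0802 -> [-313.1 -105.1    9.8] [ 0.002  0.    -0.01 ]
[0.50203899 0.05443665]
```

View pics/s3.png

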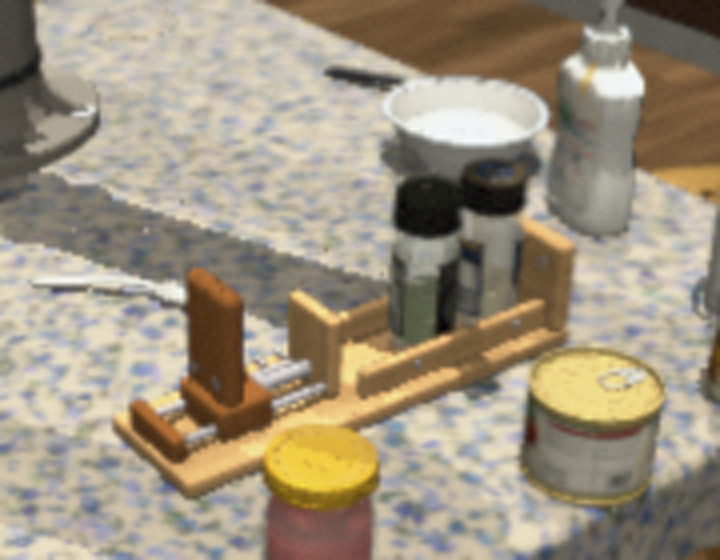

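jar_a stands upright in the channel at (427,265), next to jar_in, and the rack frame now fits the rails. Next is jar_b (top pixel (369,240)).

Emit:
step_arm([
  [-313,-105,10,0,0,0,80],
  [-313,-105,10,0,0,0,80],
  [-313,-105,10,0,0,0,80],
  [-313,-105,10,0,0,0,80],
  [-313,-105,10,0,0,0,80],
  [-313,-105,10,0,0,0,80],
  [-313,-105,10,0,0,0,80],
  [-313,-105,10,0,0,0,80],
])

```text
clock: 9.15
tcp_pos: [0.3752, -0.2561, 0.2471]
orientation: [-2.291, -2.144, 0.004]
contact_force: [0.2, -0.1, -0.5]
grip_width: 0.0799
gripper_force: 0.0
```

Emit:
step_arm([
  [0,0,0,0,0,0,80],
  [0,0,0,0,0,0,80],
  [0,0,0,0,0,0,80],
])

```text
clock: 9.45
tcp_pos: [0.3793, -0.251, 0.2488]
orientation: [-2.282, -2.158, -0.0]
contact_force: [0.0, 1.7, 0.6]
grip_width: 0.0803
gripper_force: 0.0
```

Run:
```python
from meas import *
f=grab("wrist"); C=cloud(f); caps(f,dict(b=S["b"],red=S["red"],t=S["turq"]),C)
to(.379,-.2525,.046)
```

```text
b 1383 mean [ 0.3783 -0.2517  0.1059] mec [ 0.3781 -0.2525] 0.0203
red 1140 mean [ 0.3671 -0.3309  0.1056] mec [ 0.3672 -0.3321] 0.0205
t 1650 mean [ 0.3229 -0.1818  0.1057] mec [ 0.3223 -0.1818] 0.0205
clock 9.5 tcp [ 0.3793 -0.2511  0.249 ] F [0.4 1.  0.2] w 0.0799 -> [-1.50e+00 -1.00e-01  2.03e+02] [-0.    -0.    -0.008]
```

Emit:
step_arm([
  [-1,-1,0,0,0,0,80],
  [-1,-1,45,0,0,0,80],
  [-1,-1,90,0,0,0,80],
  [-1,-1,135,0,0,0,80],
  [-1,-1,180,0,0,0,80],
  [-1,-1,201,0,0,0,80],
  [-1,-1,201,0,0,0,80],
  [-1,-1,201,0,0,0,80],
])

```text
clock: 10.3
tcp_pos: [0.3782, -0.2532, 0.0487]
orientation: [-2.284, -2.157, -0.0]
contact_force: [0.9, 0.3, 0.2]
grip_width: 0.0798
gripper_force: 0.0
```

Emit:
step_arm([
  [0,0,0,0,0,0,60],
  [0,0,0,0,0,0,30],
  [0,0,0,0,0,0,30],
  [0,0,0,0,0,0,30],
  [0,0,0,0,0,0,30],
  [0,0,0,0,0,0,30],
  [0,0,0,0,0,0,30],
  [0,0,0,0,0,0,30],
])

```text
clock: 11.1
tcp_pos: [0.3785, -0.2538, 0.0496]
orientation: [2.284, 2.154, 0.001]
contact_force: [-1.8, 0.4, 7.1]
grip_width: 0.0402
gripper_force: 29.3
```

Run:
```python
from h import *
p=rk(0,.004); print(p); to(*p,.22)
```

```text
[0.49959193 0.00349539]
clock 11.1 tcp [ 0.3785 -0.2538  0.0496] F [-1.8  0.4  7.1] w 0.0402 -> [ 263.7  106.2 -170.6] [ 0.002  0.001 -0.01 ]
```

Emit:
step_arm([
  [0,0,-30,0,0,0,30],
  [0,0,-75,0,0,0,30],
  [0,0,-125,0,0,0,30],
  [0,0,-168,0,0,0,30],
  [40,16,-170,0,0,0,30],
  [85,34,-170,0,0,0,30],
  [130,52,-170,0,0,0,30],
  [175,70,-170,0,0,0,30],
])

```text
clock: 11.9
tcp_pos: [0.4582, -0.0812, 0.2192]
orientation: [2.285, 2.154, 0.001]
contact_force: [0.7, -0.0, -1.8]
grip_width: 0.0403
gripper_force: 30.8
```

Run:
```python
from h import *
p=rk(0,.003); print(p); to(*p,.22)
```

```text
[0.49954394 0.00249654]
clock 11.9 tcp [ 0.4582 -0.0812  0.2192] F [ 0.7 -0.  -1.8] w 0.0403 -> [85.9 36.4 -0.8] [ 0.002  0.001 -0.011]
```

Emit:
step_arm([
  [43,18,0,0,0,-0.01,30],
  [86,36,0,0,0,-0.01,30],
  [86,36,0,0,0,-0.01,30],
  [86,36,0,0,0,-0.01,30],
  [86,36,0,0,0,-0.01,30],
  [86,36,0,0,0,-0.01,30],
  [86,36,0,0,0,-0.01,30],
])

```text
clock: 12.6
tcp_pos: [0.4984, -0.0002, 0.2183]
orientation: [2.276, 2.165, -0.001]
contact_force: [0.3, -0.0, -0.4]
grip_width: 0.0403
gripper_force: 30.9
```

Run:
```python
from meas import *
p=rk(0,.003); to(*p,.063)
f=grab("top"); C=cloud(f); P=C.reshape(-1,3)
m=(P[:,2]>.114)&(P[:,2]<.122)&(abs(P[:,0]-.5)<.05)&(P[:,1]>0)&(P[:,1]<.14); print(m.sum(),P[m].mean(0),P[m].min(0),P[m].max(0))
f=grab("side"); C=cloud(f); P=C.reshape(-1,3)
m=(P[:,2]>.112)&(P[:,2]<.122)&(abs(P[:,0]-.5)<.05)&(P[:,1]>0)&(P[:,1]<.14); print(m.sum(),P[m].mean(0),P[m].min(0),P[m].max(0))
```

```text
clock 12.6 tcp [ 4.984e-01 -2.000e-04  2.183e-01] F [ 0.3 -0.  -0.4] w 0.0403 -> [  2.9   1.  155.3] [-0.     0.001 -0.002]
78 [0.50490998 0.10433364 0.11802616] [0.48669657 0.08946975 0.11404797] [0.52436574 0.1185527  0.12197211]
261 [0.50746212 0.07267241 0.11681286] [0.4814812  0.03125724 0.1120538 ] [0.52805653 0.12367275 0.12000299]
```

Emit:
step_arm([
  [2,1,30,0,0,0,30],
  [2,1,70,0,0,0,30],
  [2,1,100,0,0,0,30],
  [2,1,115,0,0,0,30],
  [2,1,115,0,0,0,30],
  [2,1,115,0,0,0,30],
])

```text
clock: 13.3
tcp_pos: [0.5001, 0.003, 0.1037]
orientation: [2.274, 2.167, 0.0]
contact_force: [0.5, -0.4, -0.7]
grip_width: 0.04
gripper_force: 30.9
```

Run:
```python
from h import *
p=rk(0,.003); to(*p,.063)
f=grab("side"); cv2.imwrite("pics/s4.png",cv2.resize(f["image"][120:260,270:450],None,fx=4,fy=4,interpolation=2)[:,:,::-1])
```

```text
clock 13.3 tcp [0.5001 0.003  0.1037] F [ 0.5 -0.4 -0.7] w 0.04 -> [-0.6 -0.6 40.7] [ 0. -0. -0.]
```

View pics/s4.png

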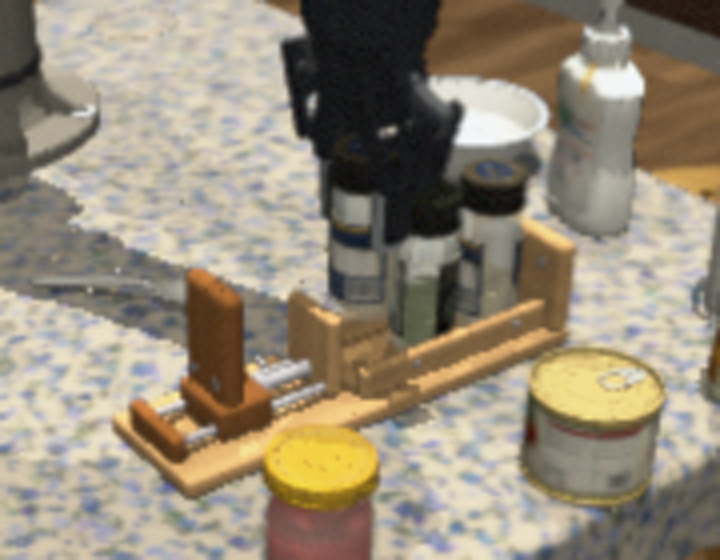

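The held jar hangs upright at (357,235), between the paddle and jar_a at (425,270). Both gaps look clear, so I'll lower it.

Emit:
step_arm([
  [0,0,8,0,0,0,30],
  [0,0,16,0,0,0,30],
  [0,0,24,0,0,0,30],
  [0,0,31,0,0,0,30],
  [0,0,36,0,0,0,30],
  [0,0,40,0,0,0,30],
  [0,0,42,0,0,0,30],
  [0,0,42,0,0,0,30],
])

```text
clock: 14.15
tcp_pos: [0.4996, 0.0032, 0.0616]
orientation: [-2.274, -2.168, 0.001]
contact_force: [-3.2, -0.5, 4.1]
grip_width: 0.0403
gripper_force: 31.4
```

Run:
```python
from h import *
p=rk(0,.003); to(*p,.063)
```

```text
clock 14.15 tcp [0.4996 0.0032 0.0616] F [-3.2 -0.5  4.1] w 0.0403 -> [-0.7 -0.1 -1.4] [-0.001  0.001  0.   ]
```

Light contact with the base (4 N), so I'll release and rise.

Emit:
step_arm([
  [0,0,0,0,0,0,44],
  [0,0,0,0,0,0,55],
  [0,0,0,0,0,0,65],
  [0,0,0,0,0,0,65],
])

```text
clock: 14.55
tcp_pos: [0.5, 0.0031, 0.0613]
orientation: [2.274, 2.167, 0.0]
contact_force: [-0.1, -0.5, 0.4]
grip_width: 0.0651
gripper_force: 0.0
```

Emit:
step_arm([
  [0,0,-20,0,0,0,70],
  [0,0,-60,0,0,0,75],
  [0,0,-110,0,0,0,75],
  [0,0,-140,0,0,0,60],
  [-50,0,-140,0,0,0,40],
  [-100,0,-140,0,0,0,20],
  [-145,0,-140,0,0,0,0],
  [-145,0,-140,0,0,0,0],
])

```text
clock: 15.35
tcp_pos: [0.4916, -0.1493, 0.201]
orientation: [2.284, 2.154, -0.004]
contact_force: [-0.4, 0.2, 0.2]
grip_width: 0.002
gripper_force: 0.0
```

Run:
```python
from meas import *
f=grab("side"); C=cloud(f); P=C.reshape(-1,3); M=r.get_obs()
cv2.imwrite("pics/s5.png",cv2.resize(f["image"][120:260,270:450],None,fx=4,fy=4,interpolation=2)[:,:,::-1])
t=grab("top"); T=cloud(t)
for n,Q in(("side",C),("top",T)):
    for k,y in(("jin",.102),("a",.055),("b",.004)):
        c=rk(0,y); m=(np.hypot(Q[:,:,0]-c[0],Q[:,:,1]-c[1])<.023)&(abs(Q[:,:,2]-.117)<.005); print(n,k,m.sum(),Q[m].mean(0).round(4))
    caps(f,{k:S[k] for k in("mill","jam","pot")},Q)
print(rk(0,-.125)); to(*rk(0,-.14),.065)
```

```text
side jin 120 [0.5091 0.0993 0.1168]
side a 129 [0.5048 0.0497 0.1169]
side b 143 [0.5027 0.0007 0.1166]
mill 148 mean [ 0.4762 -0.3854  0.0849] mec [ 0.4724 -0.3848] 0.0161
jam 443 mean [ 0.6389 -0.1436  0.0845] mec [ 0.6367 -0.1424] 0.0298
pot 1010 mean [ 0.622  -0.4098  0.0702] mec [ 0.6227 -0.407 ] 0.0408
top jin 133 [0.5062 0.1003 0.1172]
top a 131 [0.5019 0.0521 0.117 ]
top b 124 [0.4998 0.004  0.1168]
mill 77 mean [ 0.4707 -0.382   0.0857] mec [ 0.4709 -0.3822] 0.0169
jam 57 mean [ 0.6546 -0.1435  0.0861] mec [ 0.653  -0.1448] 0.0197
pot 366 mean [ 0.6195 -0.4069  0.0715] mec [ 0.6216 -0.4059] 0.0385
[ 0.4934023  -0.12535603]
clock 15.45 tcp [ 0.4926 -0.1428  0.2011] F [ 0.4  1.2 -0.8] w 0.0003 -> [  2.4   0.  136.1] [-0.    -0.    -0.003]
```

View pics/s5.png

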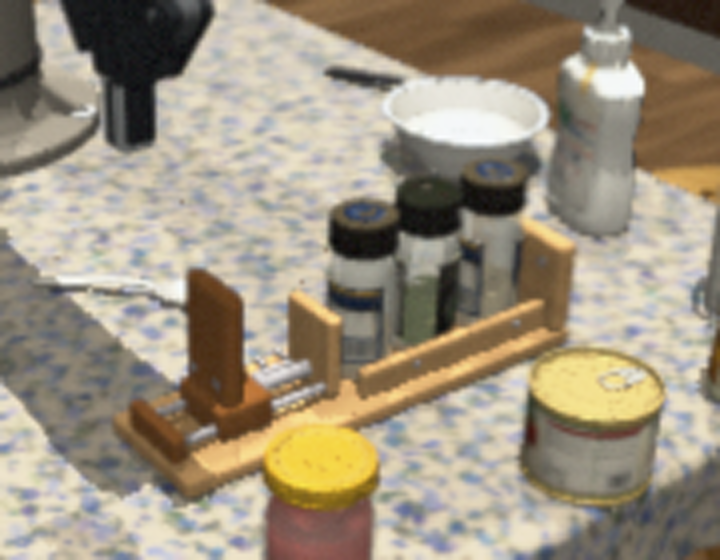

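All three jars stand upright in the row, with caps at (364,225), (428,205) and (493,185), and the handle is at rest at (215,335). Next I'll lower the closed fingers behind the handle.

Emit:
step_arm([
  [2,0,30,0,0,0,0],
  [2,0,70,0,0,0,0],
  [2,0,110,0,0,0,0],
  [2,0,134,0,0,0,0],
  [2,0,134,0,0,0,0],
  [7,0,134,0,0,0,0],
  [12,0,134,0,0,0,0],
  [12,0,134,0,0,0,0],
])

```text
clock: 16.25
tcp_pos: [0.4949, -0.1284, 0.069]
orientation: [2.27, 2.168, 0.003]
contact_force: [-0.5, -0.2, -0.1]
grip_width: -0.0002
gripper_force: 0.0
```

```bash
cat > sled.py <<'E'
from meas import *
f=grab("side"); Q=cloud(f).reshape(-1,3); hsv=cv2.cvtColor(f["image"],cv2.COLOR_RGB2HSV).reshape(-1,3)
c,s=np.cos(YAW),np.sin(YAW); q=Q-np.r_[O,0]; X=c*q[:,0]+s*q[:,1]; Y=-s*q[:,0]+c*q[:,1]
brown=(hsv[:,0]<18)&(hsv[:,1]>110)&(abs(X)<.04)&(Y>-.16)&(Y<0)
m=brown&(Q[:,2]>.04)&(Q[:,2]<.11); m2=m&(Q[:,2]>.1)
print("handle",m.sum(),np.percentile(Y[m],[2,50,98]).round(4),"top",m2.sum(),Y[m2].mean().round(4))
for lab,z0,z1,ya,yb in(("paddletop",.062,.07,-.06,.03),):
    k=(Q[:,2]>z0)&(Q[:,2]<z1)&(abs(X)<.03)&(Y>ya)&(Y<yb)&(hsv[:,1]>70)&(hsv[:,0]<28); print(lab,k.sum(),np.percentile(Y[k],[2,50,98]).round(4) if k.sum() else"")
k=(abs(Q[:,2]-.117)<.005)&(abs(X)<.03)&(Y>-.04)&(Y<.125); print("caps",np.percentile(Y[k],[1,99]).round(4),X[k].mean().round(4))
o=r.get_obs(); tr=o["tcp_pos"][:2]-O; print("tcp rack",(c*tr[0]+s*tr[1]).round(4),(-s*tr[0]+c*tr[1]).round(4),o["tcp_pos"][2].round(4),"F",o["contact_force"].round(2),round(o["clock"],2))
E
python3 sled.py
python3 - <<'E'
import re,pickle
src=open('sled.py').read().replace('f=grab("side")','f=pickle.load(open("F0.pkl","rb"))["side"]')
exec(src)
E
```

```text
handle 377 [-0.1098 -0.1054 -0.0313] top 18 -0.1041
paddletop 56 [-0.0371 -0.0339 -0.0266]
caps [-0.0159  0.1183] 0.004
tcp rack 0.0013 -0.1287 0.0688 F [-0.03 -0.36 -0.44] 16.3
handle 459 [-0.1098 -0.1059 -0.0313] top 71 -0.1047
paddletop 57 [-0.0373 -0.0342 -0.0276]
caps [0.0821 0.1225] 0.0053
tcp rack 0.0013 -0.1287 0.0688 F [-0.03 -0.36 -0.44] 16.3
```

Emit:
step_arm([
  [4,-1,0,0,0,0,0],
  [8,-1,0,0,0,0,0],
  [12,-1,0,0,0,0,0],
  [16,-1,0,0,0,0,0],
  [20,-1,0,0,0,0,0],
  [24,-1,0,0,0,0,0],
  [28,-1,0,0,0,0,0],
  [28,-1,0,0,0,0,0],
])

```text
clock: 17.1
tcp_pos: [0.4938, -0.1014, 0.0674]
orientation: [2.274, 2.168, -0.0]
contact_force: [-0.7, -3.8, 3.6]
grip_width: 0.0
gripper_force: 1.8
```

```bash
python3 sled.py
```

```text
handle 345 [-0.0926 -0.0863 -0.0119] top 17 -0.0825
paddletop 58 [-0.0197 -0.0164 -0.007 ]
caps [-0.0078  0.119 ] 0.0041
tcp rack -0.0007 -0.1013 0.0673 F [-1.5  -3.94  3.08] 17.15
```

Sled travel is about 0.0185 with 3.9 N, which fits expectation. The remaining 27 mm go slowly.

Emit:
step_arm([
  [3,0,0,0,0,0,0],
  [6,0,0,0,0,0,0],
  [9,0,0,0,0,0,0],
  [12,0,0,0,0,0,0],
  [15,0,0,0,0,0,0],
  [18,0,0,0,0,0,0],
  [21,0,0,0,0,0,0],
  [21,0,0,0,0,0,0],
])

```text
clock: 17.95
tcp_pos: [0.4947, -0.0823, 0.0673]
orientation: [2.275, 2.165, -0.002]
contact_force: [-1.3, -8.6, 3.6]
grip_width: 0.0002
gripper_force: 4.3
```

```bash
python3 sled.py
```

```text
handle 339 [-0.0736 -0.0679 -0.0021] top 15 -0.0682
paddletop 60 [-0.0074 -0.003   0.0056]
caps [0.0056 0.1214] 0.0042
tcp rack -0.0008 -0.0821 0.0673 F [-0.54 -8.22  3.74] 18.0
```

Emit:
step_arm([
  [2,0,0,0,0,0,0],
  [4,0,0,0,0,0,0],
  [6,0,0,0,0,0,0],
  [8,0,0,0,0,0,0],
  [9,0,0,0,0,0,0],
  [9,0,0,0,0,0,0],
  [9,0,0,0,0,0,0],
  [9,0,0,0,0,0,0],
])

```text
clock: 18.8
tcp_pos: [0.4949, -0.075, 0.0673]
orientation: [2.276, 2.163, -0.004]
contact_force: [-0.8, -11.2, 5.2]
grip_width: 0.0001
gripper_force: 5.9
```

```bash
python3 sled.py
python3 - <<'E'
from h import *
f=grab("side"); cv2.imwrite("pics/s6.png",cv2.resize(f["image"][140:260,290:430],None,fx=5,fy=5,interpolation=2)[:,:,::-1])
E
```

```text
handle 335 [-0.0665 -0.0603 -0.0023] top 16 -0.0611
paddletop 71 [-0.0583 -0.0041  0.0047]
caps [0.0053 0.1229] 0.0042
tcp rack -0.0008 -0.0746 0.0673 F [ -0.76 -11.78   4.5 ] 18.85
```

View pics/s6.png

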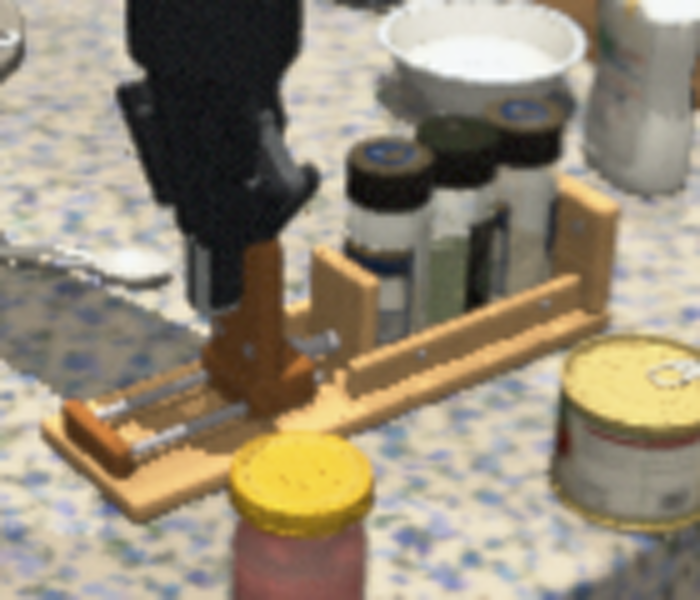

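The row is squeezed closed with all three jars upright, caps at (390,170), (457,150) and (527,130), and the paddle rests on the first jar. Travel is about 0.044, so I'll add 1.5 mm to centre it, hold, and hand in.

Emit:
step_arm([
  [1,0,0,0,0,0,0],
  [1.5,0,0,0,0,0,0],
  [1.5,0,0,0,0,0,0],
  [1.5,0,0,0,0,0,0],
  [1.5,0,0,0,0,0,0],
  [1.5,0,0,0,0,0,0],
])

```text
clock: 19.5
tcp_pos: [0.495, -0.0737, 0.0674]
orientation: [2.276, 2.162, -0.005]
contact_force: [-1.6, -11.9, 4.2]
grip_width: -0.0002
gripper_force: 6.2
```

```bash
python3 sled.py && python3 -c "
from bench import r
print(r.hand_in())"
```

```text
handle 341 [-0.0654 -0.0593 -0.0017] top 16 -0.0604
paddletop 64 [-0.0584 -0.0032  0.0059]
caps [0.006  0.1215] 0.0046
tcp rack -0.0009 -0.0734 0.0674 F [ -0.82 -13.09   4.34] 19.55
the job is handed in; nothing more can be done
None
```

I handed the job in at 19.6 s with all three jars upright in the channel and squeezed together, and the arm holding the handle at about 0.045 m of sled travel against about 13 N; no verdict came back.

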